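# Draw in the service cradle's turnbuckle to hold a microscope head

### The arm

A 6-joint arm with a two-finger parallel gripper is mounted at the origin on the work surface. World frame = base frame: x ahead of the robot, y to its left, z up, the work surface at z = 0. Lengths are in m, angles in rad, forces in N, time in s.
With the tool pointing down it reaches from about 0.275 to 0.825 m from the base axis. Payload 5.2 kg.
Tool frame: the origin (TCP) lies at the very end of the fingers, on their centre line; the grasp point (between the pads) lies 19 mm behind it (r.hold_point_z is the distance from the TCP to the grasp point, in m); z points along the fingers, y is the direction in which the jaws open and shut (so a half turn about z gives the same grasp; the last joint's range is limited). The gripper opens to 93 mm and grips with 3 to 60 N. Pads are 15 mm wide; open, the fingers measure 128 mm over their backs; the gripper's body (75 mm by 188 mm) begins 65 mm behind the grasp point.
Start: joints at [-1.361, 0.259, 1.535, -0, 1.348, -0.203], TCP at [0.221, -0.504, 0.192] pointing down, gripper open.
Joint ranges: [-3.14, 3.14], [-0.91, 2.08], [0.19, 2.58], [-1.22, 4.36], [0.22, 2.71], [-3.12, 3.12]. Speed limits (rad/s): [2.57, 2.57, 3.14, 3.14, 3.14, 3.14].

### API

Orientations are given as a unit quaternion [x, y, z, w].
In Python, from plant import r gives the robot as it stands.
- The arm moves only by the shell command python3 -m creep 'ROWS' [FORCE]. ROWS is JSON, a list of rows, each a list of 3 entries, a list of its own where there are three numbers: the turn, a rotation vector about the tool's x, y, z in degrees, then the shift along the tool's x, y, z in m, then the opening, from -1 (shut) to 1 (fully open). A call has 1 to 20 rows; each row is the pose to reach, as a shift and turn from the pose commanded when the call began, along the tool's axes at that moment; what a row does not reach only later rows make up. A row lasts 1/10 s, in which the tool goes at most 50 mm and 8.59 degrees, less where a joint would pass 70% of its speed; a pose out of reach is approached as far as the arm can. A call with a gripper value outside its range is refused whole. The fingers move at their own pace and stop on an object; FORCE is the grip in N (left out, the last holds). Time passes only in rows, so rows that repeat a pose let the fingers close. It gives the time, the measured TCP pose, the force and the opening at its end, in the units of the state.
- r.get_state(): the state, without advancing time (a new reading comes with each control period).
- r.read_camera(name): name is "scene" or "top" or "wrist"; returns the picture (420x560x3 uint8, blue, green, red); there is no depth.
- r.calibration(name): a dict with "K" (3x3 intrinsics, pixels), "world_to_cam" (4x4, takes a point from world to camera coordinates). Camera axes: x right, y up, looking along -z (the intrinsics and any distortion apply to the point x, -y, -z); pixel columns grow to the right and rows downward; lengths in m; the calibration is good to about 2 mm. A picture is of the moment at which its call begins: read the wrist's pose just before it. calibration takes no time and is no camera call; for the wrist camera it gives the pose at the moment of the call.
- r.sign_off(): hands the job in, once; it reports no verdict.
The state is a dict: "t": time; "qpos": joint angles; "qvel": joint speeds; "tau": joint torques, N m; "tcp_pos": TCP position; "tcp_rot": TCP orientation; "wrist_force": force on the tool from outside, world axes, zero at the start; "torque": the same for the moment, N m; "opening": finger opening in m.
Only numpy, scipy, OpenCV 4.12 (cv2) and the standard library are available. Lean on these libraries where they do the work, as an engineer would, in place of code of your own. Each camera call takes 0.05 s, during which the arm holds its last target.

### The job

Turn the brass turnbuckle sleeve of the service cradle by its spokes so that both jaws draw in and hold the microscope head between them. Stop when both rubber pads press on the head with their yellow sprung stems about half pushed in, neither pad loose nor squeezed fully home, leave the head sitting flat on the cradle, and do not disturb the bottle, slide box or objective nearby.

Things in the scene. Friction and masses are not known exactly. Their poses are not given: they have to be found in the camera images.
- cradle: Fixed cradle: grey base plate 250 (x) by 270 mm (y), 14 thick, origin under its middle on the bench. +x points from turnbuckle to microscope head, +y along the turnbuckle to the left jaw. Two blue jaw carriages (left +y, right -y) slide along y: 105 mm tall at the turnbuckle, 81 at the pads, inner faces at y = +-94 mm at sleeve 0. Both are coupled to the sleeve.
- sleeve_axis (a point): Centre of the brass sleeve (turnbuckle body), on its turning axis, which is level along the cradle's y, 85 mm above the bench, 65 mm from the cradle's origin towards -x. Fixed to the cradle, with its axes. Sleeve 84 mm long, 34 mm in diameter (39 at its end collars). Four round spokes, 12 mm thick, 90 degrees apart, stand out square at mid-length, tips 62 mm from the axis.
- red_spoke_tip (a point): Outer tip of the one red spoke, 62 mm from the sleeve's axis; it goes round with the sleeve (the other three spokes are steel). The spokes are polished (friction about 0.45). Pushing one squarely takes 3 to 10 N; one leaning back more than about 45 degrees from upright tends to jam if pushed level at its tip. The sleeve stays where it is left.
- sleeve (a joint): Turn of the sleeve, 0 to 6.8 rad (stops), starts at 0 to 2.6. Grows as its top moves towards cradle +x (to the head), drawing both jaws in, 5 mm each per rad. At q the red spoke leans q rad from straight up towards +x; the others are 90 degrees apart. At 0 the pad faces are 148 mm apart; with a centred head both pads touch at about 4.8 and are half pushed in at about 5.8.
- pad_left (a joint): How far the left jaw's rubber pad is pushed back into its jaw, in m: 0 free (10 mm of yellow stem showing), 0.010 fully squashed. A spring of 1.2 N per mm pushes it out. Pad 60 mm long, 36 mm tall, its centre 54 mm above the bench.
- pad_right (a joint): The same for the right jaw's pad.
- head_center (a point): Centre of the white body of the loose microscope head (0.35 to 0.7 kg): 90 (x) by 100 (y, across the jaws) by 60 mm tall, on the cradle plate about 60 mm from the cradle's origin towards +x, up to 7 mm off the middle between the jaws; the first pad to touch slides it over. Its black eyepieces point up and away from the turnbuckle, to 134 mm above its underside.
- cleaner_center (a point): Bystander: amber bottle, 48 mm diameter, 120 mm tall; centre half-way up.
- slide_box_center (a point): Bystander: blue slide box, 100 x 85 x 30 mm; centre half-way up.
- objective_center (a point): Bystander: steel microscope objective standing upright, 34 mm diameter, 48 mm tall; centre half-way up.
There are look-alikes about, which are no part of the job. Of the things that look like the part that bears head_center, the smallest one is meant.

How it is judged:
At the end, for the whole second after the job is handed in: Both pads are pressed back by the head, each between 1.5 and 9 mm of its 10 mm travel; the head stands flat on the cradle plate (tilt under 0.06 rad, height within 5 mm); the sleeve is at rest (value of joint pad_left between 0.0015 and 0.009 m and value of joint pad_right between 0.0015 and 0.009 m and z of head_center in the frame of cradle between 0.039 and 0.049 m and angle between head_center's own z axis and vertical below 0.06 rad and velocity of joint sleeve between -0.05 and 0.05 rad/s); the robot touches nothing.
It fails at once if the bottle, slide box or objective is moved more than 30 mm (distance of any of cleaner_center, slide_box_center, objective_center from where it was at the start of the episode above 0.03 m).
It also fails if it takes over 51 s, if anything falls off the work surface, if the arm or the gripper's body presses on something with over 40 N, if the wrist force passes 120 N, or if a joint passes its speed limit or range.

## Working session

There is one attempt and no reset: what is moved stays moved. The work goes in short steps, Python scripts to look and compute and a shell command to move; the robot and the scene stay as the last step left them, time stands still between calls to the robot, and variables do not carry over. Pictures are saved under pics/ and viewed, and the job is handed in when it is done.

```bash
ls; mkdir -p pics
python3 - <<'E'
from plant import r
import cv2
for n in ["scene","top","wrist"]:
    cv2.imwrite(f"pics/{n}0.png",r.read_camera(n))
s=r.get_state();print(s)
for n in ["scene","top"]:
    print(r.calibration(n))
E
```

```text
pics
{'t': 0.15, 'qpos': array([-1.36080579e+00,  2.59161676e-01,  1.53578650e+00, -3.97928529e-06,
        1.34800794e+00, -2.02815867e-01]), 'qvel': array([ 3.84858559e-04, -3.21668635e-03, -4.45658885e-03, -2.17317685e-04,
       -3.93123030e-05,  6.74475059e-04]), 'tau': array([ 2.17396795e-03, -4.37641919e+01, -2.84234083e+01,  7.19305244e-02,
        3.79729166e-02, -9.89402838e-05]), 'tcp_pos': array([ 0.22056909, -0.50335825,  0.19163434]), 'tcp_rot': array([ 9.78774057e-01,  2.04941164e-01, -4.38575414e-06, -6.81721158e-04]), 'wrist_force': array([-0.19060114,  0.14406679,  0.41315742]), 'torque': array([ 0.02960241, -0.00324345, -0.00239622]), 'opening': 0.09310984220976702}
{'K': array([[458.94170281,   0.        , 281.02153633],
       [  0.        , 458.94170281, 213.0642188 ],
       [  0.        ,   0.        ,   1.        ]]), 'world_to_cam': array([[-0.61145428,  0.79100731,  0.02076305,  0.31411126],
       [-0.51978557, -0.42130572,  0.74318534,  0.28176133],
       [ 0.59661263,  0.44363152,  0.66876337, -1.66109114],
       [ 0.        ,  0.        ,  0.        ,  1.        ]])}
{'K': array([[516.02927179,   0.        , 274.17101256],
       [  0.        , 516.02927179, 200.20738464],
       [  0.        ,   0.        ,   1.        ]]), 'world_to_cam': array([[ 0.00679144, -0.99991149,  0.01144032,  0.05871943],
       [ 0.98654961,  0.00856834,  0.16323742, -0.62799481],
       [-0.163321  ,  0.01017783,  0.98652048, -1.46800488],
       [ 0.        ,  0.        ,  0.        ,  1.        ]])}
```

View pics/scene0.png

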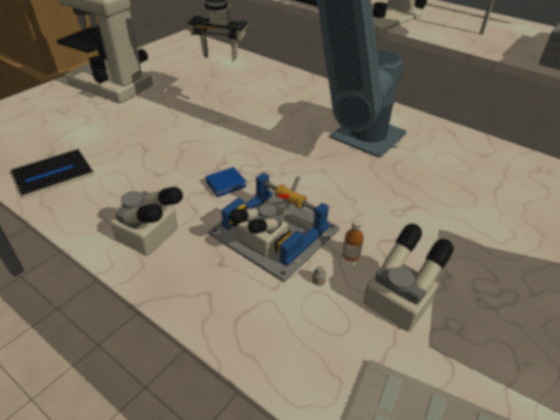

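View pics/top0.png

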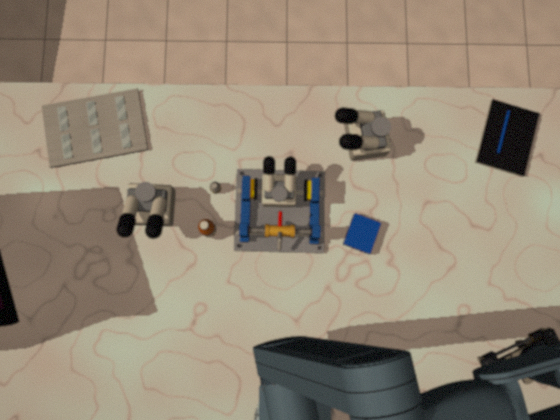

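View pics/wrist0.png

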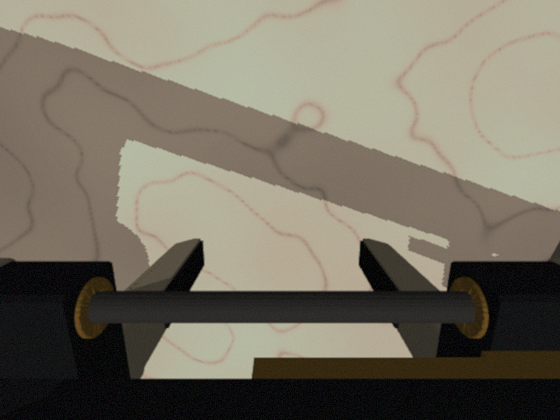

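Candidates for the head (top picture): (280,185) in the cradle, (148,208) loose at left and (368,135) loose at right, both larger. I choose the one in the cradle. Next, a close crop.

Run:
```python
import cv2
a=cv2.imread("pics/top0.png")[150:260,190:390]; cv2.imwrite("pics/topc.png",cv2.resize(a,None,fx=4,fy=4,interpolation=cv2.INTER_CUBIC))
a=cv2.imread("pics/scene0.png")[160:300,195:375]; cv2.imwrite("pics/scenec.png",cv2.resize(a,None,fx=4.2,fy=4.2,interpolation=cv2.INTER_CUBIC))
```

```text
(no output)
```

View pics/topc.png

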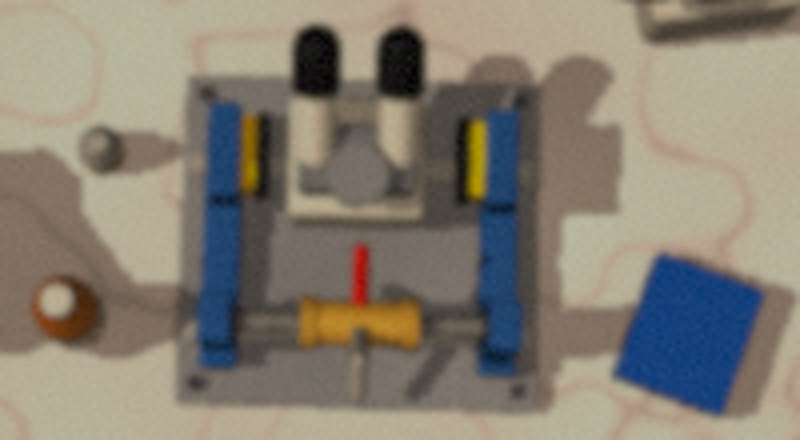

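View pics/scenec.png

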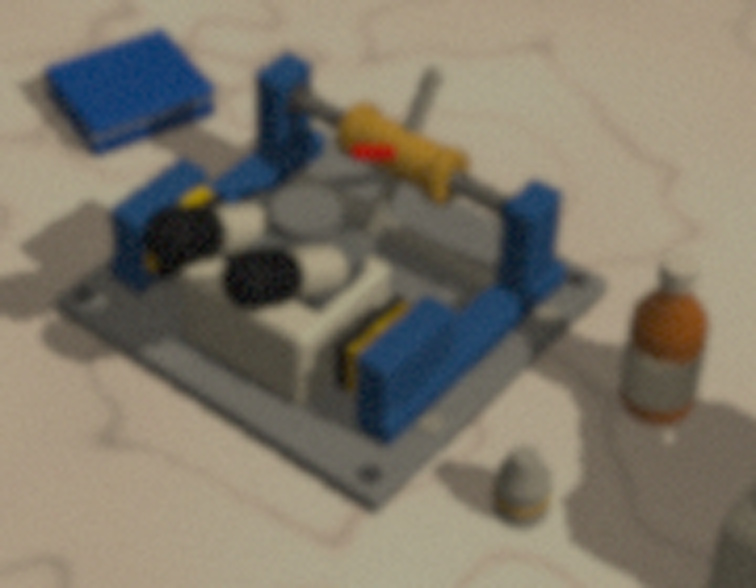

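```bash
cat > h.py <<'E'
import numpy as np
from scipy.optimize import least_squares
from plant import r
C={n:r.calibration(n) for n in["scene","top"]}
def proj(n,p,c=None):
    c=c or C[n]; W=c["world_to_cam"]; q=W[:3,:3]@p+W[:3,3]; v=c["K"]@np.array([q[0],-q[1],-q[2]]); return v[:2]/v[2]
def T(x,p):
    c,s=np.cos(x[2]),np.sin(x[2]); return np.array([x[0]+c*p[0]-s*p[1],x[1]+s*p[0]+c*p[1],p[2]])
def spoke(q,k,R=.062): a=q+k*np.pi/2; return np.array([-.065+R*np.sin(a),0,.085+R*np.cos(a)])
E
python3 - <<'E'
from h import *
t=lambda x,y:(190+x/4,150+y/4)
s=lambda x,y:(195+x/4.2,160+y/4.2)
P=[("top",(.125,.135,.014),t(190,78)),("top",(.125,-.135,.014),t(538,85)),("top",(-.125,-.135,.014),t(538,408)),("top",(-.125,.135,.014),t(179,404)),
("scene",(.125,-.135,.014),s(60,300)),("scene",(.125,.135,.014),s(375,503)),("scene",(-.125,.135,.014),s(605,283))]
S=[("top",0,t(362,247)),("top",-1,t(357,400)),("scene",-1,s(433,73)),("scene",0,s(355,152))]
def f(x):
    o=[proj(n,T(x,p))-u for n,p,u in P]+[proj(n,T(x,spoke(x[3],k)))-u for n,k,u in S]
    return np.ravel(o)
z=least_squares(f,[.6,0,0,1.2]); print(z.x); print(f(z.x).reshape(-1,2).round(1))
x=z.x
print("axis",T(x,(-.065,0,.085)))
for k in (0,-1,1,2): print(k,T(x,spoke(x[3],k)))
# bystanders from top px
def back(n,u,zz,c=None):
    return least_squares(lambda a:proj(n,np.array([a[0],a[1],zz]))-u,[.6,0]).x
print("bottle",back("top",t(57,300),.12),"obj",back("top",t(100,145),.048))
print("box",[back("top",t(*a),.03) for a in((660,255),(762,293),(720,410),(615,378))])
print("ey",[back("top",t(*a),.12) for a in((315,35),(400,35))], "head front edge",[back("top",t(*a),.074) for a in((290,212),(424,215))])
E
```

```text
[ 0.60305099  0.04612973 -0.01423109  0.78198515]
[[-1.2 -0.8]
 [ 0.3 -0.5]
 [-0.1  1. ]
 [-1.3 -0. ]
 [-1.7 -1.2]
 [ 0.7 -1. ]
 [ 1.1 -2. ]
 [ 0.   0.2]
 [ 0.7 -6.5]
 [ 2.  -0.9]
 [ 0.7 -4.3]]
axis [0.53805757 0.04705472 0.085     ]
0 [0.58174389 0.04643297 0.12898999]
-1 [0.49407204 0.04768072 0.12869074]
1 [0.58204311 0.04642871 0.04130926]
2 [0.49437126 0.04767646 0.04101001]
bottle [0.54452754 0.25837851] obj [0.6684145  0.23896844]
box [array([ 0.59225064, -0.17767237]), array([ 0.56439578, -0.25303823]), array([ 0.47751011, -0.21973091]), array([ 0.50044783, -0.14271609])]
ey [array([0.73562472, 0.08052698]), array([0.73620822, 0.02001282])] head front edge [array([0.61526713, 0.09755414]), array([6.13903159e-01, 4.83061717e-04])]
```

Run:
```python
from h import *
x=[0.60305099,0.04612973,-0.01423109]
for q in np.arange(0.7,2.01,.15):
    o=[]
    for n,k in(("top",0),("top",-1),("top",2),("scene",0),("scene",-1),("scene",1)):
        u=proj(n,T(x,spoke(q,k))); o.append(((u-[190,150])*4 if n=="top" else (u-[195,160])*4.2).round())
    print(round(q,2),*o)
u=proj("top",T(x,(-.065,0,.085)));print((u-[190,150])*4)
```

```text
0.7 [362. 252.] [360. 379.] [357. 378.] [362. 127.] [444.  71.] [352. 236.]
0.85 [362. 244.] [360. 369.] [357. 387.] [355. 140.] [439.  68.] [358. 238.]
1.0 [362. 238.] [360. 358.] [357. 394.] [349. 153.] [432.  66.] [365. 239.]
1.15 [362. 233.] [361. 345.] [357. 399.] [344. 167.] [425.  67.] [372. 237.]
1.3 [362. 231.] [361. 332.] [357. 403.] [341. 180.] [417.  69.] [380. 234.]
1.45 [361. 230.] [361. 318.] [358. 404.] [339. 192.] [409.  73.] [388. 229.]
1.6 [361. 232.] [362. 305.] [358. 404.] [338. 204.] [400.  80.] [397. 222.]
1.75 [361. 235.] [362. 291.] [358. 402.] [339. 214.] [391.  88.] [405. 214.]
1.9 [360. 240.] [362. 279.] [359. 398.] [341. 222.] [382.  98.] [413. 205.]
[359.54147378 317.10640478]
```

Spoke fit gives q ≈ 1.0: the red spoke leans forward, one steel spoke leans about 33° back, and the third points backward. The sleeve axis is at (0.538, 0.047). I'll move above the approach point with the gripper shut.

```bash
python3 -m creep '[[[0,0,24.5],[0.456,-0.401,0],-1],[[0,0,24.5],[0.456,-0.401,0],-1],[[0,0,24.5],[0.456,-0.401,0],-1],[[0,0,24.5],[0.456,-0.401,0],-1],[[0,0,24.5],[0.456,-0.401,0],-1],[[0,0,24.5],[0.456,-0.401,0],-1],[[0,0,24.5],[0.456,-0.401,0],-1],[[0,0,24.5],[0.456,-0.401,0],-1],[[0,0,24.5],[0.456,-0.401,0],-1],[[0,0,24.5],[0.456,-0.401,0],-1],[[0,0,24.5],[0.456,-0.401,0],-1],[[0,0,24.5],[0.456,-0.401,0],-1],[[0,0,24.5],[0.456,-0.401,0],-1],[[0,0,24.5],[0.456,-0.401,0],-1],[[0,0,24.5],[0.456,-0.401,0],-1],[[0,0,24.5],[0.456,-0.401,0],-1],[[0,0,24.5],[0.456,-0.401,0],-1]]' 20
cat > look.py <<'E'
import sys,cv2,numpy as np
from plant import r
k=sys.argv[1]
c=r.calibration("wrist"); w=r.read_camera("wrist")
np.savez("w.npz",K=c["K"],W=c["world_to_cam"])
s=r.read_camera("scene")[160:300,195:375]
s=cv2.resize(s,None,fx=4.2,fy=4.2,interpolation=cv2.INTER_CUBIC); t=cv2.resize(r.read_camera("top")[150:260,190:390],None,fx=4,fy=4,interpolation=cv2.INTER_CUBIC)
cv2.imwrite(f"pics/w{k}.png",w);cv2.imwrite(f"pics/s{k}.png",s);cv2.imwrite(f"pics/t{k}.png",t)
st=r.get_state();print(st["t"],st["tcp_pos"],st["tcp_rot"],st["wrist_force"],st["opening"])
E
python3 look.py 1
```

```text
t: 1.85
tcp_pos: [0.4772, 0.0449, 0.1923]
tcp_rot: [1.0, -0.009, -0.0, 0.0]
wrist_force: [-0.6, 0.2, 0.3]
opening: 0.0005
2.0 [0.47741494 0.04549502 0.192413  ] [ 9.99965497e-01 -8.30579891e-03  1.35146357e-04  2.59745364e-05] [ 0.85030102 -0.32697212 -0.25743319] 0.0002939240877660234
```

View pics/w1.png

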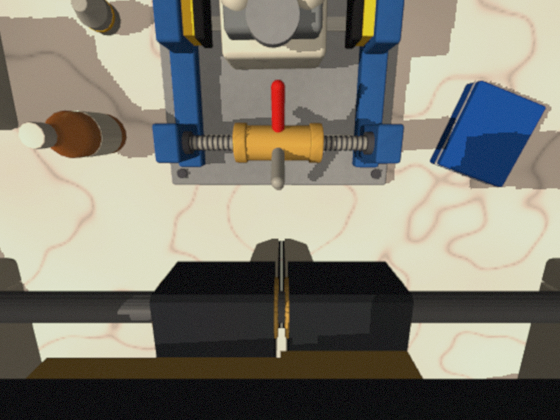

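View pics/s1.png

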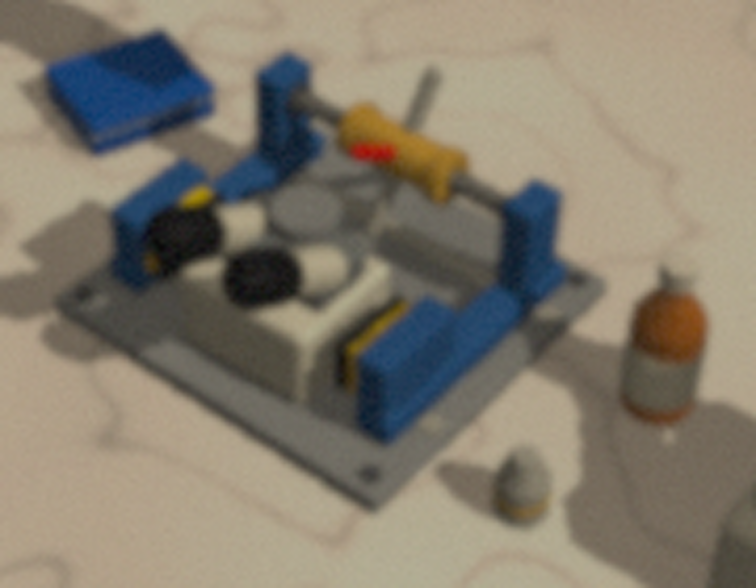

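The wrist picture shows the sleeve centred at (278,143), the red spoke tip at (278,83) and the back-leaning steel tip at (278,186). I'll check the fit against it.

Run:
```python
from h import *
w=np.load("w.npz"); c={"K":w["K"],"world_to_cam":w["W"]}
x=[0.60305099,0.04612973,-0.01423109]
for n,p in(("axis",(-.065,0,.085)),("collL",(-.065,.042,.1045)),("collR",(-.065,-.042,.1045)),("platBL",(-.125,.135,.014)),("platBR",(-.125,-.135,.014))): print(n,proj("",T(x,p),c))
for q in np.arange(.7,1.31,.1): print(round(q,2),[proj("",T(x,spoke(q,k)),c).round(1) for k in(0,-1,2)])
```

```text
axis [276.32464598 138.5525122 ]
collL [229.90057099 139.38440251]
collR [322.15098467 139.04889957]
platBL [169.87259245 186.29417958]
platBR [385.0091813  185.49042675]
0.7 [array([275.1,  88.2]), array([276.1, 194.9]), array([277.1, 172.6])]
0.8 [array([275.2,  82.8]), array([276. , 191.3]), array([277.1, 177. ])]
0.9 [array([275.2,  78.2]), array([275.9, 186.9]), array([277.1, 181.2])]
1.0 [array([275.3,  74.5]), array([275.8, 181.7]), array([277.1, 185.2])]
1.1 [array([275.4,  71.6]), array([275.7, 175.9]), array([277. , 188.8])]
1.2 [array([275.4,  69.6]), array([275.6, 169.4]), array([277., 192.])]
1.3 [array([275.5,  68.5]), array([275.5, 162.3]), array([277. , 194.9])]
```

```bash
python3 -m creep '[[[0,0,0],[0,0,0.04],-1],[[0,0,0],[0,0,0.074],-1],[[0,0,0],[0.004,0,0.074],-1],[[0,0,0],[0.008,0,0.074],-1],[[0,0,0],[0.014,0,0.073],-1],[[0,0,0],[0.02,0,0.072],-1],[[0,0,0],[0.026,0,0.07],-1],[[0,0,0],[0.032,0,0.068],-1],[[0,0,0],[0.038,0,0.065],-1],[[0,0,0],[0.045,0,0.062],-1]]'; python3 look.py 2
```

```text
t: 3.0
tcp_pos: [0.523, 0.0458, 0.1307]
tcp_rot: [1.0, -0.007, 0.0, -0.0]
wrist_force: [-0.2, 0.1, -0.6]
opening: 0.0007
3.15 [0.52308021 0.04575256 0.13046449] [ 9.99972943e-01 -7.35144624e-03  2.59116229e-04  4.30697748e-05] [-0.45749163 -0.42519596 -0.1322349 ] 0.00027627095313222447
```

View pics/s2.png

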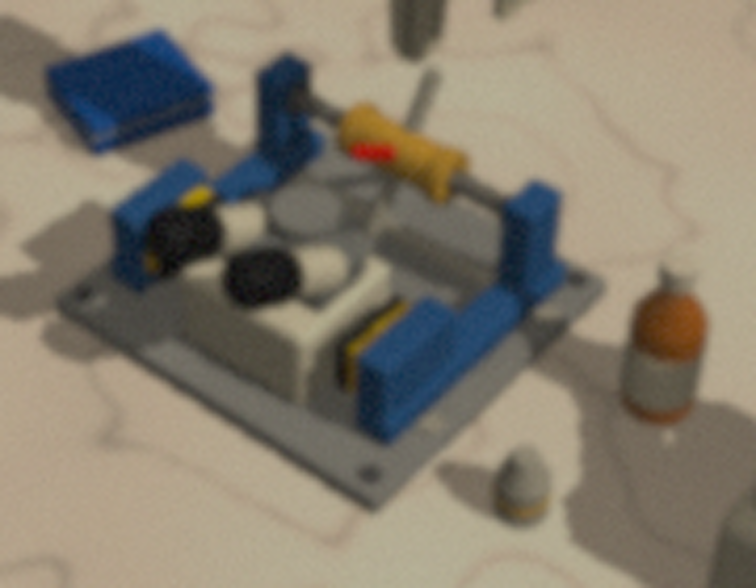

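View pics/w2.png

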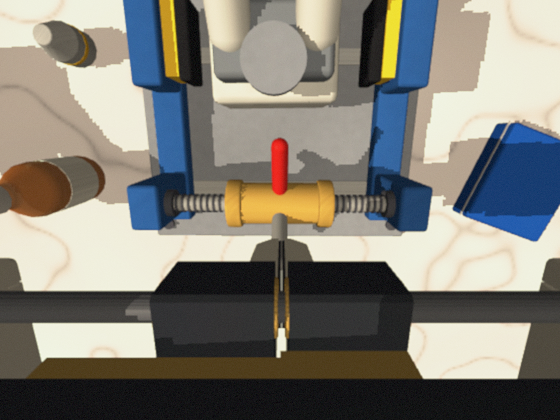

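Run:
```python
from h import *
w=np.load("w.npz"); c={"K":w["K"],"world_to_cam":w["W"]}
p=np.array([.523,.0458,.1305])
print((proj("scene",p)-[195,160])*4.2, (proj("top",p)-[190,150])*4, proj("",p,c))
from plant import r
from scipy.spatial.transform import Rotation as R
def fit(c,obs):
    pass
# multi-camera sleeve axis triangulation: collar midpoints etc
w2=c
obs=[("w",w2,(278.5,203)),("top",C["top"],(190+362/4,150+323.5/4)),("scene",C["scene"],(195+402/4.2,160+150/4.2))]
f=lambda q:np.ravel([proj("",q,cc)-u for _,cc,u in obs])
z=least_squares(f,[.53,.046,.085]);print(z.x,f(z.x))
obs=[("w",w2,(280,143)),("top",C["top"],(190+362/4,150+250/4)),("scene",C["scene"],(195+358/4.2,160+152/4.2))]
z=least_squares(f,[.53,.046,.085]);print("red",z.x,f(z.x))
obs=[("w",w2,(279,238)),("scene",C["scene"],(195+432/4.2,160+76/4.2))]
z=least_squares(f,[.53,.046,.085]);print("steel",z.x,f(z.x))
```

```text
[412.92869291  86.85337646] [362.72563907 331.75143101] [279.24199404 235.36898415]
[0.53423213 0.04637819 0.08456128] [ 0.06239463  0.15009511 -0.38753764 -0.24399634 -0.30016634  0.16349727]
red [0.58344975 0.0445853  0.11394203] [-0.34398097  0.28859802  0.57450983 -0.40577308 -1.10528478  0.13465539]
steel [0.52207189 0.0464097  0.13461996] [-0.67636154  0.81621051 -4.09571959  1.30181034]
```

View pics/t2.png

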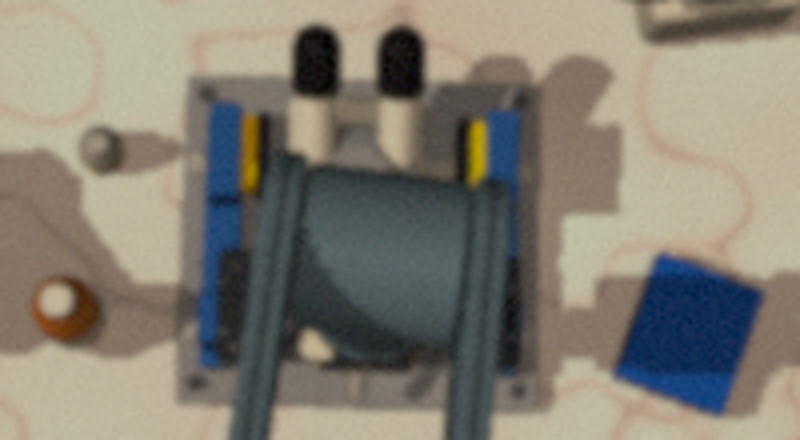

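Run:
```python
from h import *
import cv2
im=r.read_camera("scene")[100:220,230:350]
cv2.imwrite("pics/s3.png",cv2.resize(im,None,fx=5,fy=5,interpolation=cv2.INTER_CUBIC))
for z in(.13,.14,.15,.16):
  for x in (.5155,.523,.5305): print(z,x,((proj("scene",np.array([x,.0458,z]))-[230,100])*5).round())
print(r.get_state()["tcp_pos"])
w=cv2.imread("pics/w2.png")[170:300,210:350]; cv2.imwrite("pics/w2c.png",cv2.resize(w,None,fx=4,fy=4))
```

```text
0.13 0.5155 [325. 398.]
0.13 0.523 [317. 404.]
0.13 0.5305 [308. 411.]
0.14 0.5155 [326. 383.]
0.14 0.523 [317. 389.]
0.14 0.5305 [309. 396.]
0.15 0.5155 [326. 368.]
0.15 0.523 [318. 375.]
0.15 0.5305 [310. 381.]
0.16 0.5155 [327. 353.]
0.16 0.523 [319. 360.]
0.16 0.5305 [310. 366.]
[0.52248863 0.04582248 0.13016493]
```

View pics/s3.png

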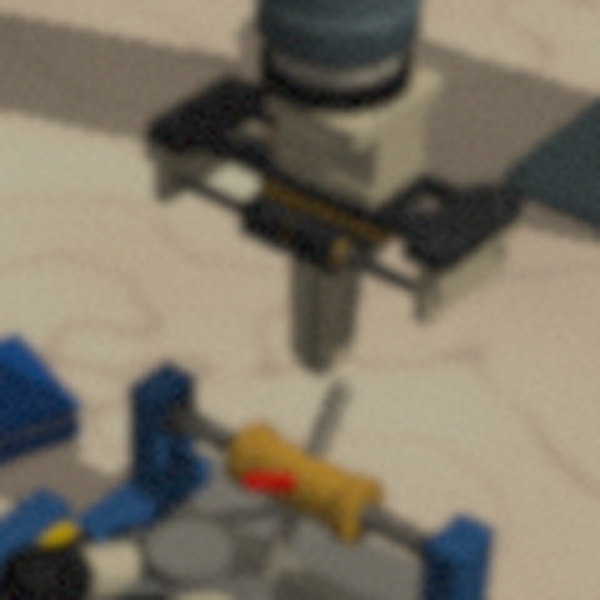

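View pics/w2c.png

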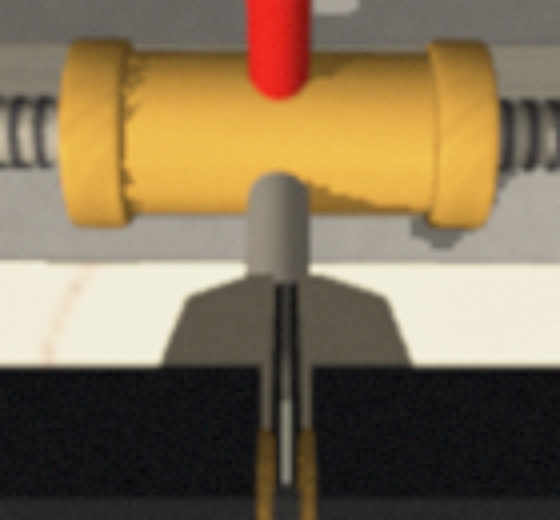

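Run:
```python
from h import *
w=np.load("w.npz"); c={"K":w["K"],"world_to_cam":w["W"]}
print("cam pos",-w["W"][:3,:3].T@w["W"][:3,3])
obs=[(c,(280.5,239)),(C["scene"],(230+318/5,100+372/5))]
f=lambda q:np.ravel([proj("",q,cc)-u for cc,u in obs])
z=least_squares(f,[.53,.046,.085]);print(z.x,f(z.x))
for zz in(.13,.14,.15,.16):
  for x in (.5155,.523,.5305): print(zz,x,proj("",np.array([x,.0458,zz]),c).round(1))
```

```text
cam pos [0.59282642 0.04376358 0.32214268]
[0.52876692 0.04497925 0.1531822 ] [-0.22522539  0.27015867 -1.49013819  0.46663933]
0.13 0.5155 [279.4 245.4]
0.13 0.523 [279.2 235.1]
0.13 0.5305 [279.1 224.6]
0.14 0.5155 [279.4 251.1]
0.14 0.523 [279.2 240.4]
0.14 0.5305 [279.  229.4]
0.15 0.5155 [279.3 257.5]
0.15 0.523 [279.1 246.2]
0.15 0.5305 [278.9 234.8]
0.16 0.5155 [279.2 264.5]
0.16 0.523 [279.  252.7]
0.16 0.5305 [278.8 240.7]
```

The fingertips end about 22 mm above the reported TCP: by triangulation they sit at z≈0.153 with the reported TCP at 0.130. The finger therefore passed above the spoke without touching. I'll back off and redo the stroke lower.

```bash
python3 -m creep '[[[0,0,0],[-0.03,0,-0.005],-1],[[0,0,0],[-0.047,0,0.0],-1],[[0,0,0],[-0.047,0,0.035],-1],[[0,0,0],[-0.043,0,0.035],-1],[[0,0,0],[-0.037,0,0.035],-1],[[0,0,0],[-0.031,0,0.034],-1],[[0,0,0],[-0.025,0,0.033],-1],[[0,0,0],[-0.019,0,0.031],-1],[[0,0,0],[-0.013,0,0.028],-1],[[0,0,0],[-0.007,0,0.026],-1],[[0,0,0],[-0.001,0,0.023],-1]]'; python3 look.py 4
```

```text
t: 4.3
tcp_pos: [0.5216, 0.0458, 0.1073]
tcp_rot: [1.0, -0.007, -0.001, -0.0]
wrist_force: [-3.0, 0.7, -2.2]
opening: 0.0003
4.45 [0.52281904 0.04557506 0.10773566] [ 9.99971827e-01 -7.44048924e-03  9.82153896e-04  1.43181254e-04] [0.11030111 0.67375241 0.35020456] 0.0007860056122300774
```

View pics/s4.png

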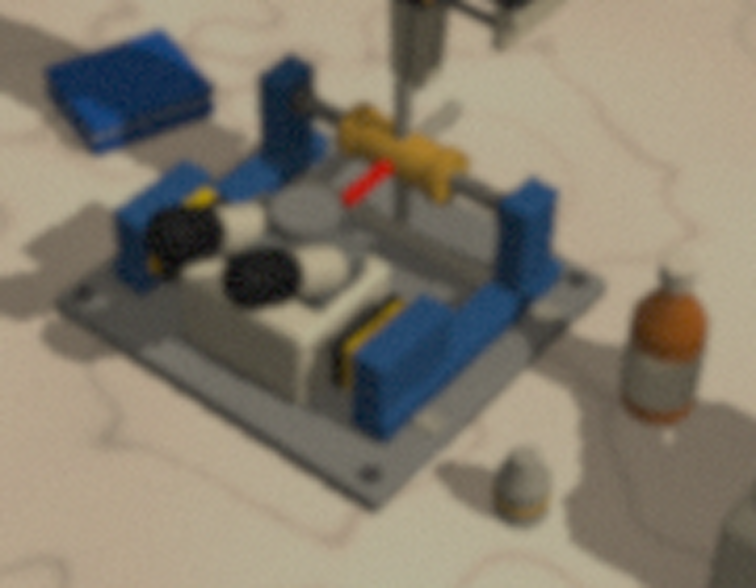

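View pics/w4.png

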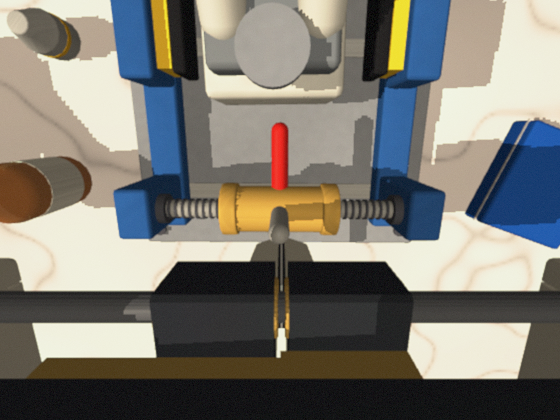

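The sleeve has turned: the pushed spoke is upright and the red one is level. Continuing along the arc.

```bash
python3 -m creep '[[[0,0,0],[0.007,0,-0.0005],-1],[[0,0,0],[0.0135,0,0],-1],[[0,0,0],[0.020,0,0.002],-1],[[0,0,0],[0.0265,0,0.0045],-1],[[0,0,0],[0.032,0,0.008],-1],[[0,0,0],[0.0375,0,0.012],-1],[[0,0,0],[0.042,0,0.017],-1],[[0,0,0],[0.046,0,0.023],-1],[[0,0,0],[0.048,0,0.027],-1],[[0,0,0],[0.048,0,0.027],-1]]'; python3 look.py 5
```

```text
t: 5.45
tcp_pos: [0.5702, 0.0451, 0.0797]
tcp_rot: [1.0, -0.007, 0.0, -0.0]
wrist_force: [0.4, 0.1, 1.2]
opening: 0.0004
5.6 [0.56886964 0.0451331  0.0797221 ] [ 9.99972412e-01 -7.39754279e-03 -6.70578299e-04 -4.41342112e-05] [-0.20510765  0.15523802  0.38835557] 0.0005769215140050903
```

View pics/s5.png

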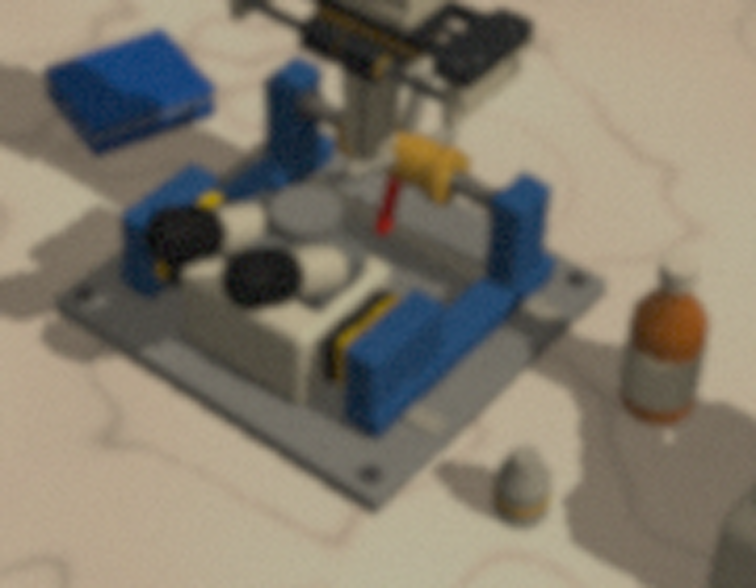

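View pics/w5.png

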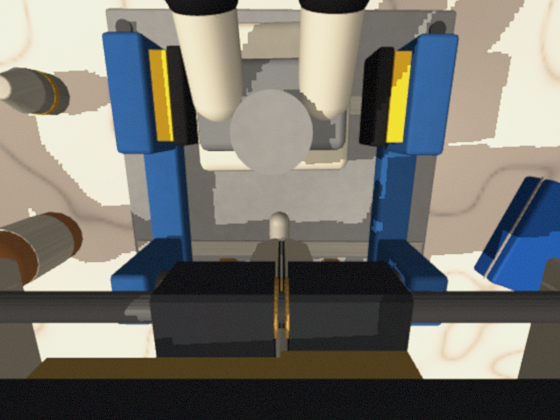

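```bash
python3 -m creep '[[[0,0,0],[-0.003,0,-0.045],-1],[[0,0,0],[-0.005,0,-0.07],-1],[[0,0,0],[-0.05,0,-0.075],-1],[[0,0,0],[-0.081,0,-0.07],-1],[[0,0,0],[-0.081,0,-0.07],-1]]'; python3 look.py 6
```

```text
t: 6.1
tcp_pos: [0.4835, 0.047, 0.1495]
tcp_rot: [1.0, -0.007, -0.002, -0.0]
wrist_force: [0.6, 0.7, 1.0]
opening: 0.0007
6.25 [0.48905287 0.0462145  0.15056115] [ 9.99972209e-01 -7.43408247e-03  5.57611033e-04  7.23477548e-05] [-0.09139448  0.19240423  1.06021676] 0.0004939344790901043
```

View pics/s6.png

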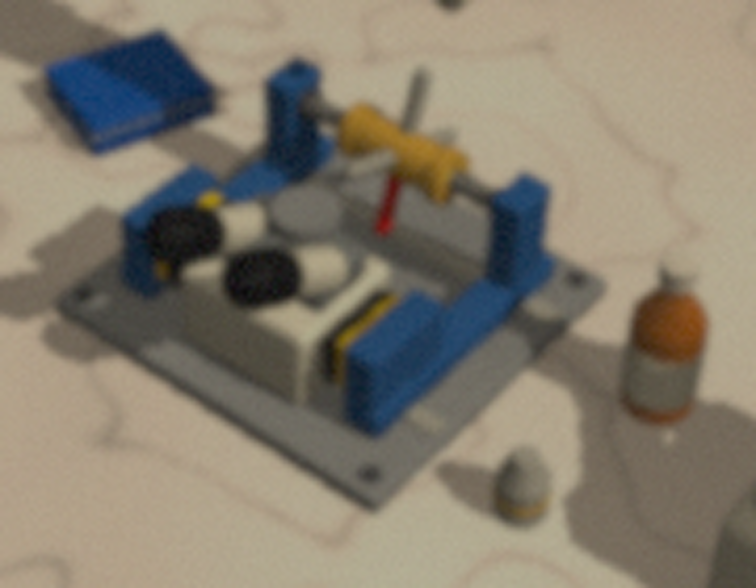

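View pics/w6.png

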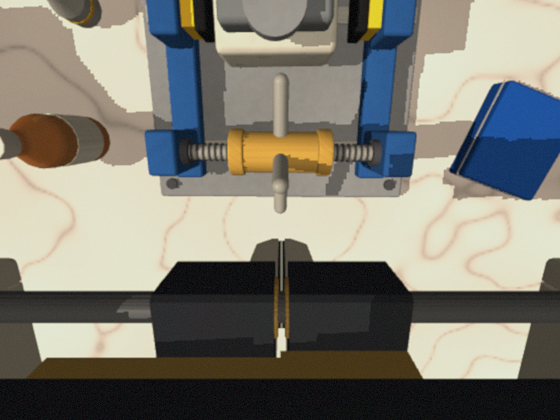

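```bash
python3 -m creep '[[[0,0,0],[-0.003,0,0.03],-1],[[0,0,0],[-0.002,0,0.053],-1],[[0,0,0],[0.003,0,0.053],-1],[[0,0,0],[0.008,0,0.053],-1],[[0,0,0],[0.014,0,0.051],-1],[[0,0,0],[0.02,0,0.048],-1],[[0,0,0],[0.026,0,0.046],-1],[[0,0,0],[0.032,0,0.043],-1],[[0,0,0],[0.039,0,0.0425],-1],[[0,0,0],[0.0455,0,0.043],-1],[[0,0,0],[0.052,0,0.045],-1],[[0,0,0],[0.0585,0,0.0475],-1],[[0,0,0],[0.0645,0,0.051],-1],[[0,0,0],[0.0695,0,0.055],-1],[[0,0,0],[0.074,0,0.06],-1],[[0,0,0],[0.078,0,0.066],-1],[[0,0,0],[0.0805,0,0.072],-1],[[0,0,0],[0.0805,0,0.072],-1]]'
python3 -m creep '[[[0,0,0],[-0.003,0,-0.045],-1],[[0,0,0],[-0.005,0,-0.076],-1],[[0,0,0],[-0.05,0,-0.076],-1],[[0,0,0],[-0.081,0,-0.072],-1],[[0,0,0],[-0.081,0,-0.072],-1],[[0,0,0],[-0.081,0,-0.072],-1]]'; python3 look.py 7
```

```text
t: 8.05
tcp_pos: [0.5706, 0.0448, 0.0779]
tcp_rot: [1.0, -0.007, 0.001, 0.0]
wrist_force: [0.2, -0.2, 1.5]
opening: 0.0003
t: 8.65
tcp_pos: [0.488, 0.0461, 0.1503]
tcp_rot: [1.0, -0.007, 0.0, 0.0]
wrist_force: [-0.1, 0.3, 1.0]
opening: 0.0005
8.8 [0.48927044 0.04597985 0.15028869] [ 9.99971587e-01 -7.52384999e-03  4.49038467e-04  1.20962751e-04] [0.03742761 0.27767786 0.23959139] 0.0006296657834586937
```

View pics/s7.png

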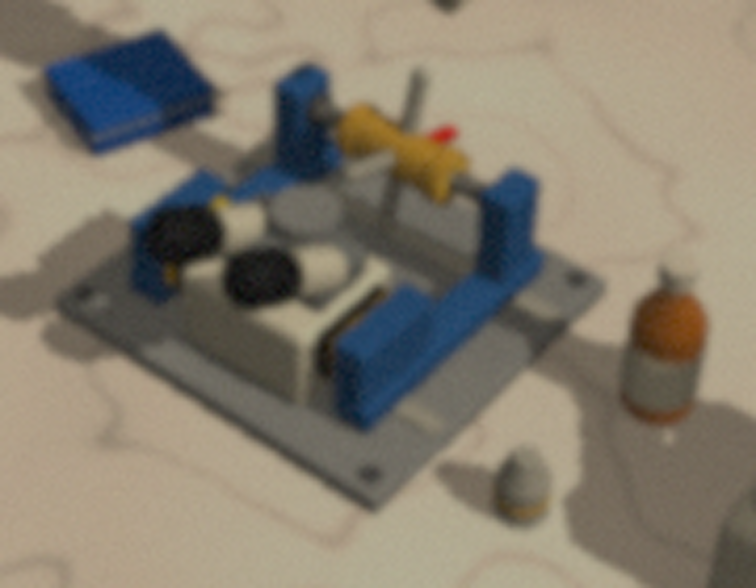

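View pics/w7.png

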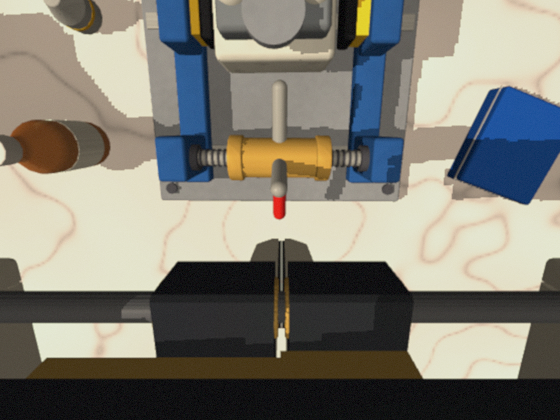

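```bash
python3 -m creep '[[[0,0,0],[-0.003,0,0.03],-1],[[0,0,0],[-0.002,0,0.053],-1],[[0,0,0],[0.003,0,0.053],-1],[[0,0,0],[0.008,0,0.053],-1],[[0,0,0],[0.014,0,0.051],-1],[[0,0,0],[0.02,0,0.048],-1],[[0,0,0],[0.026,0,0.046],-1],[[0,0,0],[0.032,0,0.043],-1],[[0,0,0],[0.039,0,0.0425],-1],[[0,0,0],[0.0455,0,0.043],-1],[[0,0,0],[0.052,0,0.045],-1],[[0,0,0],[0.0585,0,0.0475],-1],[[0,0,0],[0.0645,0,0.051],-1],[[0,0,0],[0.0695,0,0.055],-1],[[0,0,0],[0.074,0,0.06],-1],[[0,0,0],[0.0765,0,0.063],-1],[[0,0,0],[0.0765,0,0.063],-1]]'; python3 look.py 8
```

```text
t: 10.5
tcp_pos: [0.5667, 0.045, 0.0875]
tcp_rot: [1.0, -0.007, 0.002, 0.0]
wrist_force: [0.2, -0.3, 2.5]
opening: 0.0004
10.65 [0.5651634  0.04488265 0.08723647] [ 9.99972216e-01 -7.43352917e-03  5.20704365e-04  1.95290885e-04] [ 0.89388215 -0.42590816 -0.26673122] 0.0003391066304719424
```

View pics/s8.png

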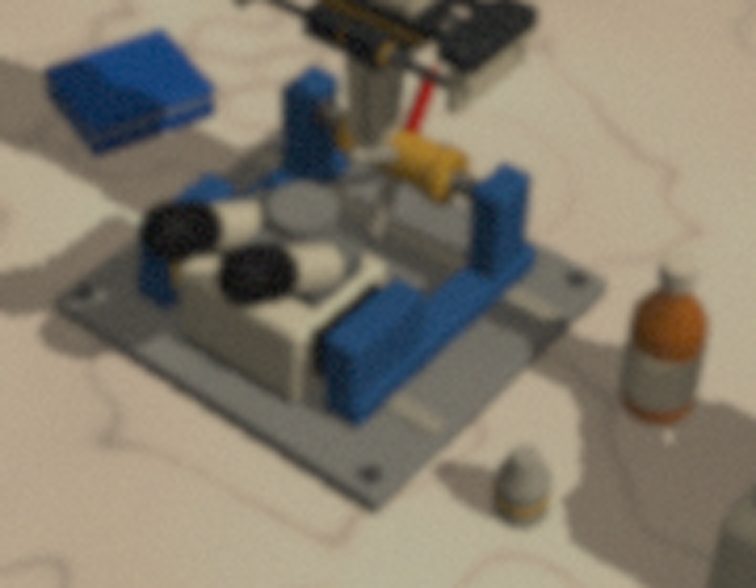

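View pics/w8.png

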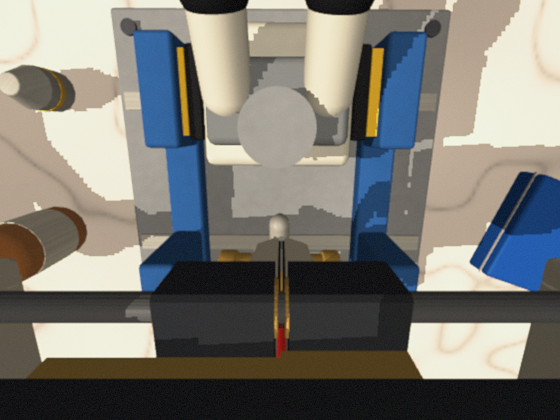

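Run:
```python
import cv2,numpy as np
o=[]
for k in "58":
    w=cv2.imread(f"pics/w{k}.png"); h=cv2.cvtColor(w,cv2.COLOR_BGR2HSV)
    m=(h[...,0]>15)&(h[...,0]<35)&(h[...,1]>150)&(h[...,2]>80)
    for r0 in range(60,140,15): print(k,r0,m[r0,140:215].sum(),m[r0,340:430].sum())
    o.append(cv2.resize(w[20:170,100:460],None,fx=2,fy=2))
cv2.imwrite("pics/cmp.png",np.vstack(o))
```

```text
5 60 17 17
5 75 18 17
5 90 18 17
5 105 17 17
5 120 17 18
5 135 17 17
8 60 7 12
8 75 7 12
8 90 7 11
8 105 7 11
8 120 7 11
8 135 5 11
```

View pics/cmp.png

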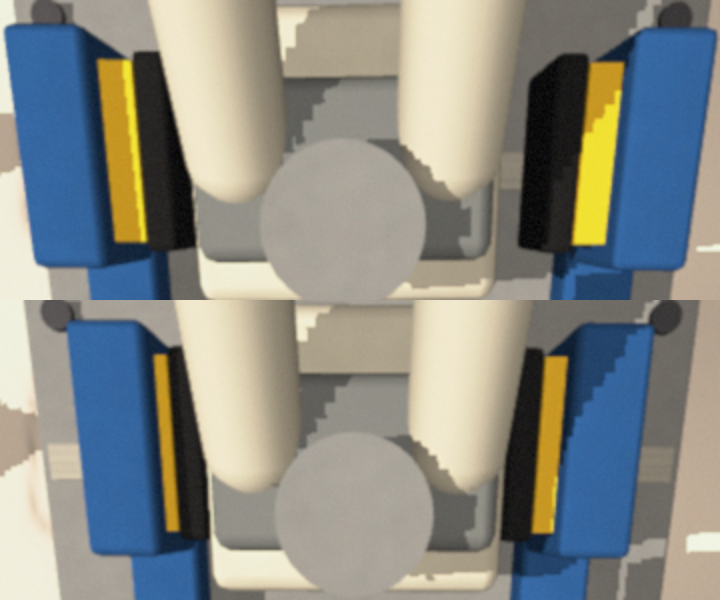

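Stems now show about 4.2 mm (left) and 6.7 mm (right) of 10 mm, so both pads are near half pushed in. I'll stop here, withdraw and check.

```bash
python3 -m creep '[[[0,0,0],[-0.002,0,-0.04],-1],[[0,0,0],[-0.004,0,-0.08],-1],[[0,0,0],[-0.004,0,-0.12],-1],[[0,0,0],[-0.04,0,-0.13],-1],[[0,0,0],[-0.07,0,-0.13],-1],[[0,0,0],[-0.07,0,-0.13],-1],[[0,0,0],[-0.07,0,-0.13],-1]]'; python3 look.py 9
```

```text
t: 11.35
tcp_pos: [0.4946, 0.046, 0.2175]
tcp_rot: [1.0, -0.008, 0.001, 0.0]
wrist_force: [0.5, -0.5, -0.7]
opening: 0.0005
11.5 [0.49532775 0.04596804 0.2169003 ] [ 9.99971772e-01 -7.51342827e-03 -2.73582282e-05  4.40123467e-05] [ 0.1104826  -0.07937668  0.33418409] 0.0006398269365178481
```

View pics/s9.png

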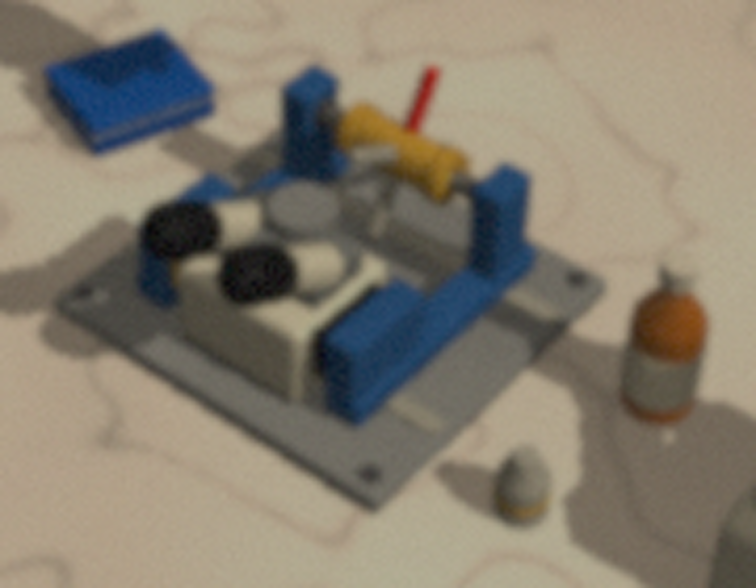

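View pics/w9.png

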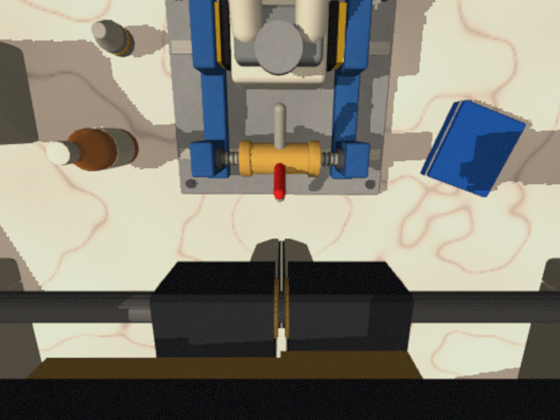

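View pics/t9.png

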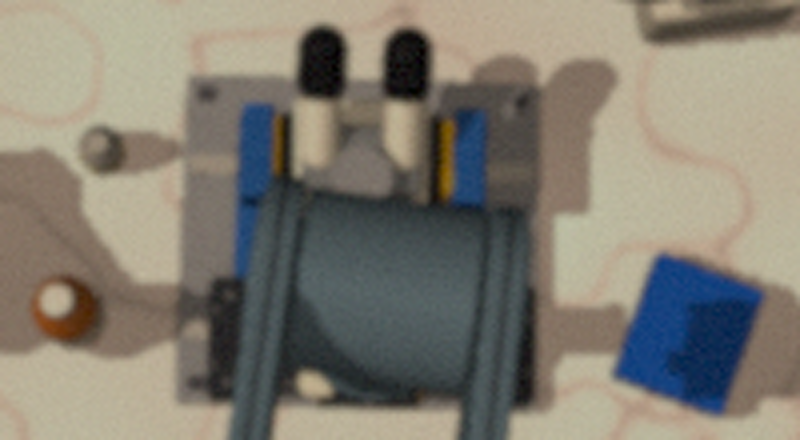

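The red tip at scene crop (433,70) puts q at about 5.73. Both stems are still visible at mid travel, the head has moved over slightly and looks level, and the bystanders are where they were. The gripper is clear, so I'm handing in.

```bash
python3 -c "
from plant import r
print(r.sign_off())"
```

```text
the job is handed in; nothing more can be done
None
```

I turned the sleeve from about 1.0 to about 5.7 rad with three strokes of the shut fingers on successive steel spokes, then withdrew and handed in after about 11.5 s. Both jaws now hold the microscope head, though I get no verdict from the hand-in.

**Last checks:**
- **Pads:** judged from the wrist picture while the finger was still on the spoke, the left pad is pushed in about 6 mm and the right about 3.5 mm. Both are within 1.5 to 9 mm, but not equal. I did not measure them again after withdrawing; in the last pictures both stems still show.
- **Sleeve angle:** the red spoke's position in the last scene picture gives about 5.73 rad, close to the 5.8 expected for half pushed in.
- **Head and bystanders:** the head looks level on the plate, judged by eye only. The bottle, slide box and objective are where they started.
- **Robot:** the gripper was well clear of everything, with the wrist force near zero.

**One disagreement:** the fingertips end about 22 mm above the reported TCP, as found from the scene and wrist pictures together. Because of that, my first sweep passed over the spoke without touching it, and I made the strokes that much lower.

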